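Throw out the pawl and lay the ratchet board stand flat

TASK

The circuit board on the ratchet stand is wired and now has to lie flat for testing. With the fingertips, press the thumb tab of the pawl down until the pawl flips clear of the ratchet teeth and stays out, then push the top rail of the tilted frame down until the frame lies fully down on its stops, and leave the pawl out. Grip and lift nothing, never force the frame against the engaged pawl, keep off the circuit board itself, and leave the loose things beside the stand where they are.

Things in the scene. Friction and masses are not known exactly. Their poses are not given: they have to be found in the camera images.
- stand: Low tilting board stand, fixed: grey base plate 262x214 mm, its top 12 mm above the bench. Origin: under the plate's middle, on the bench. +x from hinge side (near robot) to rail side (far), +y left, z up; yaw 0 to 30 deg. In its frame (mm): frame hinge axis along y through x -18, z 42; pawl pivot axis along y through x -82.6, z 79.2; toothed sector and pawl outside the right cheek, plane y -91.
- frame (a joint): Tilt of the aluminium frame holding the board, rad: 0 = flat on its rubber stops (hard end), 0.55 to 0.85 at the start. Stiff hinge, friction 0.6 N m: it stays where left, never falls by itself; about 2 to 5 N down on the rail lowers it. With the pawl in it sinks at most one tooth (0.21 rad), then is blocked; upward it ratchets.
- rail (a point): Middle of the upper face of the top rail, the plain aluminium cross bar at the frame's free end: 24 mm wide (along the frame), 168 mm long (along stand y), 16 mm thick. 125 mm from the hinge axis along the frame and 10 mm above the frame's middle plane, so it goes rearward on a 125 mm arc as it sinks. At tilt 0 it is 52 mm above the bench.
- pawl (a joint): Throw of the steel pawl, rad: 0 (up to 0.1 when riding on a tooth) = engaged in the teeth, 0.45 = fully out (hard end). A spring plunger holds it at either end: past the middle (0.225) it snaps out by itself and stays out. Pressing the tab takes 2 to 6 N.
- tab (a point): Middle of the upper face of the pawl's thumb tab, a ribbed steel pad 26 mm (stand x) x 28 mm (stand y) x 5 mm at the stand's front right, nearest the robot. Engaged it lies at (-118.6, -98, 89.2) mm in the stand's frame; pressed, it turns about the pivot 36 mm behind it and sinks 17 mm to fully out. Only the base plate lies under it.
- side_cutter: Loose side cutter with black handles, 166 x 59 x 13 mm, lying to the right of the stand. Leave alone. Origin: centre of its underside.
- solder_reel: Loose reel of solder, 52 mm across, 34 mm high, standing to the right of the terminal plug. Leave alone. Origin: centre of its underside.
- spare_plug: Loose small three-pole terminal plug, 20 x 17 x 14 mm, to the right of the pawl. Leave alone. Origin: centre of its underside.
- board: The green circuit board in the frame, with all that is on it: not to be touched. 98 mm along the frame (10 to 108 mm from the hinge) x 128 mm; parts stand up to 28 mm above the frame's middle plane. Origin: middle of its underside, 58.5 mm from the hinge axis; x along the frame towards the rail, z out of the board.

How it is judged (in metres and radians):
On the way:
1. the pawl is thrown out and stays out while the frame is still up (value of joint pawl above 0.36 rad and value of joint frame above 0.3 rad), for 0.3 s.
At the end, for the whole second after the job is handed in: The frame lies on its stops (tilt under 0.05 rad, at rest), the pawl is still thrown out (over 0.36 rad), and the three loose things are within 30 mm of where they were (value of joint frame between -0.05 and 0.05 rad and value of joint pawl above 0.36 rad and velocity of joint frame between -0.05 and 0.05 rad/s and distance of each of side_cutter, solder_reel, spare_plug from where it was at the start of the episode below 0.03 m); the robot touches nothing.
It fails at once if the frame is forced down or lifted (rail moved over 45 mm) with the pawl in (value of joint pawl below 0.225 rad and distance of rail from where it was at the start of the episode above 0.045 m).
It fails at once if the frame is lifted above 0.92 rad (value of joint frame above 0.92 rad).
It fails at once if the circuit board or its parts are pressed (over 2 N) (contact force between any of the fingers, the arm and board above 2 N).
It fails at once if the frame is leaned on with more than 45 N while the pawl is in (value of joint pawl below 0.225 rad and contact force between the fingers and frame above 45 N).
It fails at once if a loose thing is moved over 30 mm or lifted (distance of any of side_cutter, solder_reel, spare_plug from where it was at the start of the episode above 0.03 m or height (world z) of any of side_cutter, solder_reel, spare_plug above 0.02 m).
It also fails if it takes over 35 s, if anything falls off the work surface, if the arm or the gripper's body presses on something with over 40 N, if the wrist force passes 120 N, or if a joint passes its speed limit or range.

ROBOT

A 6-joint arm with a two-finger parallel gripper is mounted at the origin on a cart in front of the work surface, level with it; the furniture and walls round the work are solid. World frame = base frame: x ahead of the robot, y to its left, z up, the work surface at z = 0. Lengths are in mm, angles in rad, forces in N, time in s.
With the tool pointing down it reaches from about 400 to 925 mm from the base axis. Payload 12.5 kg.
Tool frame: the origin (TCP) lies at the centre of the arm's flange, where the gripper is bolted on; the fingertips stand 190 mm ahead of it and the grasp point (between the pads) lies 171 mm ahead of it; z points along the fingers, y is the line along which they close (so a half turn about z gives the same grasp; the last joint's range is limited). The gripper opens to 95 mm and grips with 3 to 60 N. Pads are 20 mm wide; open, the fingers measure 119 mm over their backs; the gripper's body (75 mm by 180 mm) begins 59 mm behind the grasp point.
Start: joints at [-1.209, 0.491, 1.559, -0, 1.092, -0.106], TCP at [281.846, -557.842, 404.761] pointing down, gripper open.
Joint ranges: [-3.1, 3.1], [-0.84, 2.19], [0.05, 2.79], [-1.13, 4.28], [0.06, 2.93], [-2.69, 2.69]. Speed limits (rad/s): [2.22, 2.22, 2.79, 3.14, 3.14, 3.14].

INTERFACE

Orientations are given as [roll, pitch, yaw] about the fixed x, y, z axes, in that order (R = Rz(yaw) Ry(pitch) Rx(roll)).
In Python, from cell import env, read_camera, search_frame, cut_out gives the robot as it stands. The module is installed in compiled form; this text tells all that it offers.
- The arm moves only by the tool move_arm, never from a script. Its argument "commands" is a list of rows, each a list of 3 entries, a list of its own where there are three numbers: the shift along the world's x, y, z normalised to -1 to 1, where 1 is 0.03 m, then the turn about the world's z normalised to -1 to 1, where 1 is 0.08 rad, then the opening, from -1 (shut) to 1 (fully open), so that 0 is half open. A call has 1 to 20 rows; each row shifts and turns the commanded pose from where the row before left it; what a row does not reach is not made up. A row lasts 1/12 s, in which the tool goes at most 41.7 mm and 7.16 degrees, less where a joint would pass 70% of its speed; a pose out of reach is approached as far as the arm can. A call with a number of a shift or a turn outside -1 to 1 is refused whole. A call with a gripper value outside its range is refused whole. The fingers move at their own pace and stop on an object; the grip force is fixed at half the most. Time passes only in rows, so rows that do not move let the fingers close. It gives the time, the measured TCP pose, the force, the opening and the grip force at its end, in the units of the state.
- env.state(): the state, without advancing time (a new reading comes with each control period).
- read_camera(name): name is "scene" or "top"; returns a dict with "image" (420x560x3 uint8, red, green, blue), "fx", "fy", "cx", "cy" (pixels), "rvec" (rotation vector, rad) and "tvec" (3), from world to camera coordinates, as OpenCV has them. Camera axes: x right, y down, z forward; pixel columns grow to the right and rows downward; lengths in mm; the calibration is good to about 2 mm. A picture is of the moment at which its call begins. There is no depth.
- env.job_done(): hands the job in; it is judged then, once.
Trained networks look in a picture, given as the dict that the camera call returned (one of the last four; its "shot" number tells which), for a name from the list of things; names that differ only in an ending like _2 or _b are one class to them, and where a whole thing is asked for, a point or a joint stands for the part that bears it (a point fixed in the world has none). Each returns a list of dicts, best first, with "confidence" (0 to 1); they miss things now and then, are a little off and sometimes report something else, mostly with a low value. They report only what shows in the picture. A call takes as long as a camera call.
- search_frame(thing, picture): "at" ([column, row] in pixels, amid what is visible of it).
- cut_out(thing, picture): "region" (420x560 bool, what is visible of it) and "at" ([column, row] in pixels, amid what is visible of it).
The state is a dict: "t": time; "joints": joint angles; "qvel": joint speeds; "tau": joint torques, N m; "eef_pos": TCP position; "tcp_rot": TCP orientation; "ft_force": force on the tool from outside, world axes, zero at the start; "moment": the same for the moment, N m; "opening": opening from 0.0 (shut) to 1.0 (fully open); "grip_force": force on a finger pad.
Only numpy, scipy, OpenCV 4.12 (cv2) and the standard library are available. Lean on these libraries where they do the work, as an engineer would, in place of code of your own. Each camera call takes 0.05 s, during which the arm holds its last target. There are 200 camera calls.

## Working session

There is one attempt and no reset: what is moved stays moved. The work goes in short steps, Python scripts to look and compute and a tool call to move; the robot and the scene stay as the last step left them, time stands still between calls to the robot, and variables do not carry over. Pictures are saved under pics/ and viewed, at most 10 in all, crops included, and the job is handed in when it is done.

Besides the shell and the picture viewer there is one more tool, called after "Emit:" as name([rows], argument=value, ...), one row to a line, values as JSON. move_arm: Moves the arm, as the interface text tells. Its arguments: {"type":"object","properties":{"commands":{"type":"array","items":{"type":"array"}}},"required":["commands"]}

```bash
mkdir -p pics
python3 - <<'E'
from cell import env, read_camera, search_frame, cut_out
import cv2,numpy as np
for n in("scene","top"):
    p=read_camera(n); cv2.imwrite(f"pics/{n}0.png",p["image"][:,:,::-1])
    print(n,p["fx"],p["fy"],p["cx"],p["cy"],p["rvec"],p["tvec"])
    for t in("stand","frame","rail","pawl","tab","spare_plug","solder_reel","side_cutter","board"):
        r=search_frame(t,p); print(t,[(np.round(x["at"]).tolist(),round(x["confidence"],2)) for x in r[:2]])
print(env.state())
E
```

```text
scene 540.0051703052769 540.0051703052769 273.7777437980861 219.50178629109396 [ 2.33637559 -0.51928175  0.20867031] [-588.63690203   69.92353921  975.25378533]
stand [([263.0, 206.0], 0.8)]
frame [([258.0, 178.0], 0.82), ([255.0, 179.0], 0.26)]
rail [([261.0, 180.0], 0.55)]
pawl [([252.0, 219.0], 0.64)]
tab []
spare_plug [([243.0, 310.0], 0.43)]
solder_reel [([292.0, 326.0], 0.87), ([246.0, 312.0], 0.59)]
side_cutter [([258.0, 176.0], 0.73), ([323.0, 266.0], 0.64)]
board [([256.0, 179.0], 0.93), ([260.0, 179.0], 0.64)]
top 400.5164119209548 400.5164119209548 277.42133548695125 213.69183581626535 [ 2.18403501 -2.13415461  0.13927337] [-227.71805816  549.1429972   874.23805833]
stand [([244.0, 226.0], 0.97)]
frame [([235.0, 203.0], 0.65), ([313.0, 195.0], 0.44)]
rail [([233.0, 208.0], 0.55)]
pawl [([287.0, 258.0], 0.79)]
tab [([289.0, 260.0], 0.51), ([354.0, 242.0], 0.47)]
spare_plug [([327.0, 266.0], 0.43)]
solder_reel [([354.0, 242.0], 0.72), ([290.0, 264.0], 0.28)]
side_cutter [([326.0, 264.0], 0.62), ([310.0, 194.0], 0.57)]
board [([234.0, 211.0], 0.68), ([330.0, 264.0], 0.36)]
{'t': 1.0, 'joints': array([-1.20857681e+00,  4.90884957e-01,  1.55892655e+00, -4.22336766e-06,
        1.09169516e+00, -1.05605118e-01]), 'qvel': array([ 0.00050312, -0.00130919,  0.00069659, -0.00047577, -0.00018489,
       -0.00021437]), 'tau': array([ 7.05690354e-05, -6.12482500e+01, -2.58432269e+01,  6.94307336e-02,
        4.46690794e-02,  1.93822490e-05]), 'eef_pos': array([ 281.85431215, -557.82558998,  404.76113513]), 'tcp_rot': array([3.14150754e+00, 1.27913619e-05, 4.67826585e-01]), 'ft_force': array([-0.22185166, -0.08608358,  0.66305354]), 'moment': array([-0.03585465, -0.04512069, -0.01483698]), 'grip_force': 0.0, 'opening': 0.9974077209128134}
```

```bash
cd pics; python3 -c "
import cv2
a=cv2.imread('scene0.png')[90:370,130:410];b=cv2.imread('top0.png')[120:320,150:400]
cv2.imwrite('s1.png',cv2.resize(a,(600,600),interpolation=2));cv2.imwrite('t1.png',cv2.resize(b,(750,600),interpolation=2))"
```

```text
(no output)
```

View pics/s1.png

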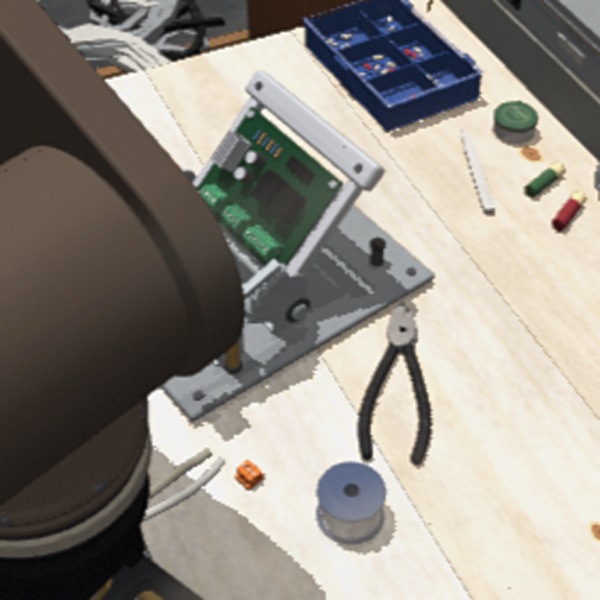

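View pics/t1.png

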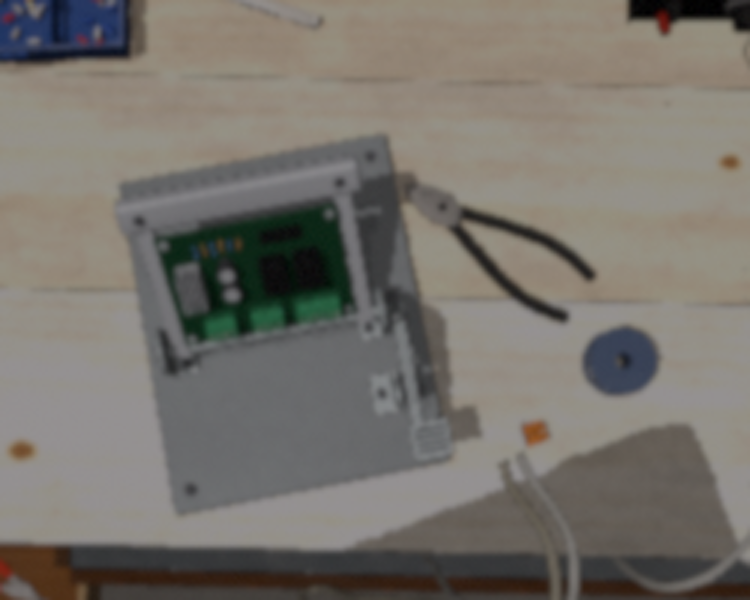

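Scene crop: tilted frame and rail (rail holes at (262,85) and (362,172)), with the tab hidden by the arm. Top crop: plate corners at (122,185), (385,137), (450,458), (178,513), tab at (431,438), rail holes at (140,221) and (340,182).

```bash
cat > h.py <<'E'
import numpy as np,cv2
from scipy.optimize import least_squares
C={'top':(400.5164,277.4213,213.6918,[2.18403501,-2.13415461,0.13927337],[-227.71805816,549.1429972,874.23805833]),
'scene':(540.00517,273.77774,219.50179,[2.33637559,-0.51928175,0.20867031],[-588.63690203,69.92353921,975.25378533])}
def proj(n,P):
    f,cx,cy,r,t=C[n];K=np.array([[f,0,cx],[0,f,cy],[0,0,1.]])
    return cv2.projectPoints(np.array(P,float).reshape(-1,1,3),np.array(r),np.array(t),K,None)[0].reshape(-1,2)
def back(n,uv,z):
    f,cx,cy,r,t=C[n];R=cv2.Rodrigues(np.array(r))[0];o=-R.T@np.array(t)
    d=R.T@np.array([(uv[0]-cx)/f,(uv[1]-cy)/f,1]);return o+d*(z-o[2])/d[2]
def T(q): 
    c,s=np.cos(q[2]),np.sin(q[2]);return lambda P:np.array(P,float)@np.array([[c,s,0],[-s,c,0],[0,0,1]])+[q[0],q[1],0]
E
python3 - <<'E'
from h import *
t=lambda u,v:[150+u/3,120+v/3]
s=lambda u,v:[130+u/2.143,90+v/2.143]
pl=[[131,107,12],[131,-107,12],[-131,-107,12],[-131,107,12]]
top=np.array([t(122,185),t(385,137),t(450,458),t(178,513),t(431,438)])
sc=np.array([s(433,275),s(195,418)])
tab=[-118.6,-98,89.2]
def hol(a):
    return [[-18+125*np.cos(a)-10*np.sin(a),y,42+125*np.sin(a)+10*np.cos(a)] for y in(76,-76)]
def res(q,full=True):
    W=T(q)
    r=[proj('top',W(pl+[tab]))-top,proj('scene',W(pl[1:3]))-sc]
    # rail: mid of hole pair
    r+=[proj('top',W(hol(q[3]))).mean(0,keepdims=True)-np.mean([t(140,221),t(340,182)],0),
        proj('scene',W(hol(q[3]))).mean(0,keepdims=True)-np.mean([s(262,85),s(362,172)],0)]
    return np.concatenate(r).ravel()
o=least_squares(res,[500,0,.2,.7]);print(o.x,np.round(res(o.x).reshape(-1,2),1))
W=T(o.x);print('tab',W([tab]),back('top',top[4],89.2));print('rail',W(hol(o.x[3])),W(np.mean(hol(o.x[3]),0)))
for n,p,z in(('plug',t(535,432),14),('reel',t(620,360),34)):print(n,back('top',p,z))
print('flat rail',W(np.mean(hol(0),0)))
E
```

```text
[ 5.26367279e+02 -1.36680277e+02  2.21067882e-01  7.26245984e-01] [[-2.6 -1.2]
 [-0.9 -2.6]
 [ 0.   0.2]
 [-1.6  0.7]
 [ 3.2  2.7]
 [ 1.9 -2.3]
 [-1.1 -1.4]
 [ 2.3  0.4]
 [-0.4  2.2]]
tab [[ 432.14216755 -258.30095107   89.2       ]] [ 437.62336663 -251.41921244   89.2       ]
rail [[ 576.84625709  -47.43990146  132.48516913]
 [ 610.17554669 -195.74080657  132.48516913]] [ 593.51090189 -121.59035401  132.48516913]
plug [ 443.62463489 -334.13283411   14.        ]
reel [ 498.7597006  -395.07112133   34.        ]
flat rail [ 630.76331103 -113.21821136   52.        ]
```

Run:
```python
from h import *
t=lambda u,v:[150+u/3,120+v/3]
s=lambda u,v:[130+u/2.143,90+v/2.143]
pl=[[131,107,12],[131,-107,12],[-131,107,12]]
tab=[-118.6,-98,89.2]
top=np.array([t(122,185),t(385,137),t(178,513),t(431,438)])
sc=np.array([s(433,275),s(195,418)])
P=[[131,-107,12],[-131,-107,12]]
def res(q):
    W=T(q);return np.concatenate([proj('top',W(pl+[tab]))-top,proj('scene',W(P))-sc]).ravel()
o=least_squares(res,[500,0,.2],loss='soft_l1');q=o.x;print(q,np.round(res(q).reshape(-1,2),1));W=T(q);print(W([tab]))
R=cv2.Rodrigues(np.array(C['top'][3]))[0];print('cam',-R.T@C['top'][4])
# draw
im=cv2.imread('pics/top0.png')[120:320,150:400];im=cv2.resize(im,(750,600),interpolation=2)
im=np.clip(im.astype(float)*1.8,0,255).astype('uint8')
def poly(A,c):
    cv2.polylines(im,[np.round((proj('top',W(A))-[150,120]+.5)*3).astype(int)],True,c,1)
poly([[131,107,12],[131,-107,12],[-131,-107,12],[-131,107,12]],(0,0,255))
poly([[-131.6,-84,89],[-105.6,-84,89],[-105.6,-112,89],[-131.6,-112,89]],(255,0,0))
for a in(.55,.7,.85):
    f=lambda r,y:[-18+r*np.cos(a)-10*np.sin(a),y,42+r*np.sin(a)+10*np.cos(a)]
    poly([f(113,84),f(137,84),f(137,-84),f(113,-84)],(0,255,int(a*600-300)))
cv2.imwrite('pics/t2.png',im)
```

```text
[ 5.25545680e+02 -1.39627035e+02  2.21686979e-01] [[-1.3 -0.8]
 [ 0.3 -2.2]
 [-0.3  1.1]
 [ 4.7  3.1]
 [ 2.3 -1.2]
 [-0.9  0.1]]
[[ 431.39588183 -261.30601993   89.2       ]]
cam [ 441.42161279 -212.25039716  936.91112529]
```

View pics/t2.png

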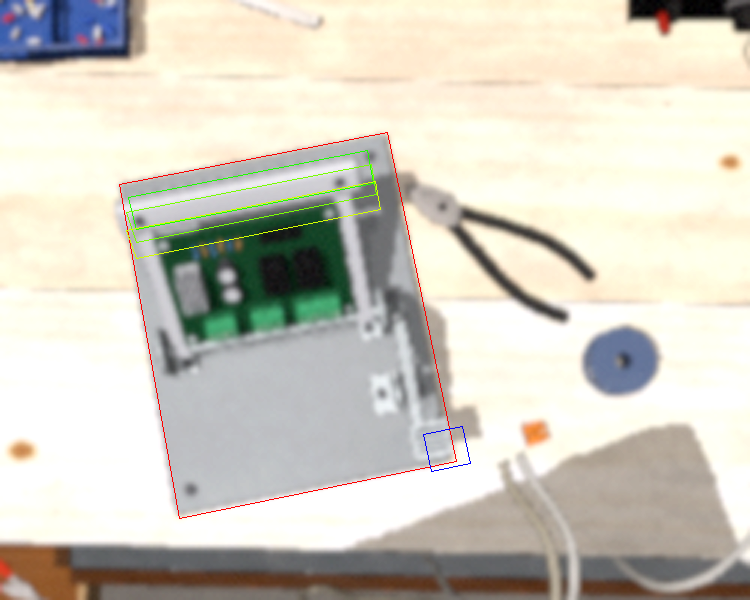

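Elevated features disagree with the plate by about 7 mm, so I'll use the fingers as a reference: I'll close the gripper, move near the tab and look again.

Emit:
move_arm([
  [[0.5,0.8,-0.28],-0.31,-1],
  [[0.5,0.8,-0.28],-0.31,-1],
  [[0.5,0.8,-0.28],-0.31,-1],
  [[0.5,0.8,-0.28],-0.31,-1],
  [[0.5,0.8,-0.28],-0.31,-1],
  [[0.5,0.8,-0.28],-0.31,-1],
  [[0.5,0.8,-0.28],-0.31,-1],
  [[0.5,0.8,-0.28],-0.31,-1],
  [[0.5,0.8,-0.28],-0.31,-1],
  [[0.5,0.8,-0.28],-0.31,-1],
  [[0,0,0],0,-1],
  [[0,0,0],0,-1],
])

```text
t: 2.0
eef_pos: [432.5, -316.9, 320.6]
tcp_rot: [-3.141, 0.0, 0.222]
ft_force: [0.4, -0.1, -0.9]
opening: 0.219
grip_force: 0.0
```

Run:
```python
from cell import env, read_camera
import cv2,numpy as np
from h import *
s=env.state();print(s['eef_pos'],s['tcp_rot'],s['opening'],s['ft_force'])
tip=s['eef_pos']-[0,0,190]
A=[]
for n in("scene","top"):
    p=read_camera(n); im=p["image"][:,:,::-1].copy()
    u=proj(n,[tip])[0];print(n,u)
    x,y=[int(v) for v in u]; cv2.circle(im,(x,y),1,(0,0,255),-1)
    x0=max(0,min(420,x-90));y0=max(0,min(280,y-90));print(x0,y0)
    A.append(cv2.resize(im[y0:y0+150,x0:x0+140],(373,400),interpolation=2))
cv2.imwrite('pics/a.png',np.hstack(A))
```

```text
[ 432.45558744 -316.94103561  320.58550149] [-3.14128692e+00  3.62765515e-04  2.22490832e-01] 0.21869065923631162 [ 0.39876229 -0.11975151 -0.88150647]
scene [232.14642549 256.73036195]
142 166
top [327.39641644 269.47811841]
237 179
```

View pics/a.png

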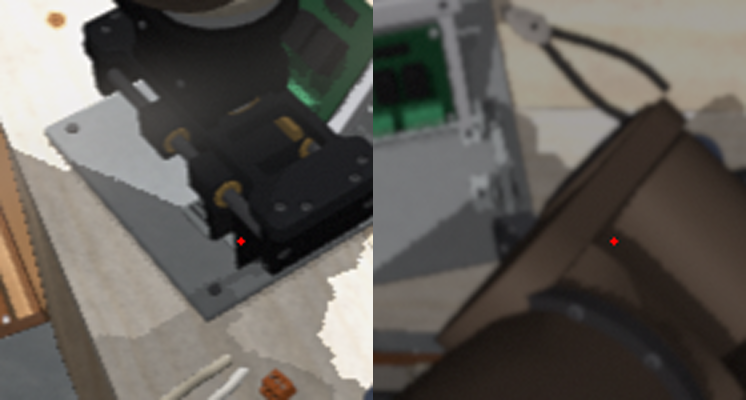

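Red dot sits near the closing fingertips in the scene view, so calibration looks sane; the arm hides the tab in both. Swinging left for a clear double view.

Emit:
move_arm([
  [[0,0.3,0.9],0,-1],
  [[0,0.5,0.9],0,-1],
  [[0,0.9,0.8],0,-1],
  [[0,1,0.3],0,-1],
  [[0,1,0],0,-1],
  [[0,1,0],0,-1],
  [[0,1,0],0,-1],
  [[0,1,0],0,-1],
  [[0,1,0],0,-1],
  [[0,1,0],0,-1],
  [[0,1,0],0,-1],
  [[0,1,0],0,-1],
  [[0,1,0],0,-1],
  [[0,1,0],0,-1],
  [[0,1,0],0,-1],
  [[0,0,0],0,-1],
])

```text
t: 3.43
eef_pos: [431.9, 95.5, 408.3]
tcp_rot: [-3.141, -0.001, 0.221]
ft_force: [0.0, -0.4, 0.7]
opening: 0.003
grip_force: 0.0
```

Run:
```python
from cell import env, read_camera
import cv2,numpy as np
from h import *
s=env.state();print(s['eef_pos'],s['opening'])
for n,(x0,y0) in(("scene",(185,110)),("top",(185,140))):
    p=read_camera(n); im=p["image"][:,:,::-1].copy();cv2.imwrite(f'pics/{n}3.png',im)
    c=im[y0:y0+200,x0:x0+150] if n=="scene" else im[y0:y0+150,x0:x0+130]
    c=cv2.resize(c,None,fx=3 if n=="scene" else 4,fy=3 if n=="scene" else 4,interpolation=2)
    if n=="top": c=cv2.convertScaleAbs(c,alpha=1.6)
    cv2.imwrite(f'pics/{n}4.png',c)
```

```text
[431.8606579   95.51911924 408.30581518] 0.0032932982537118593
```

View pics/scene4.png

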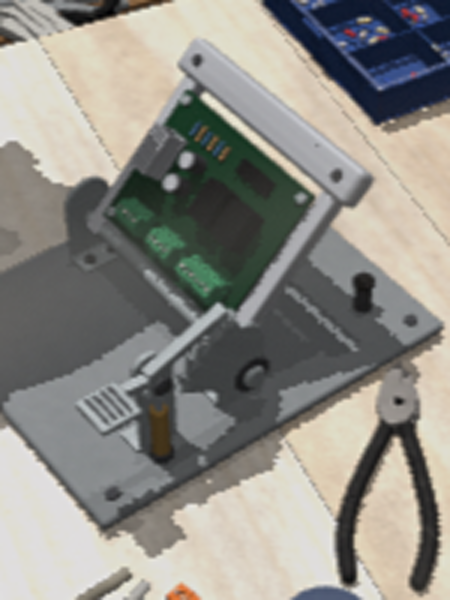

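View pics/top4.png

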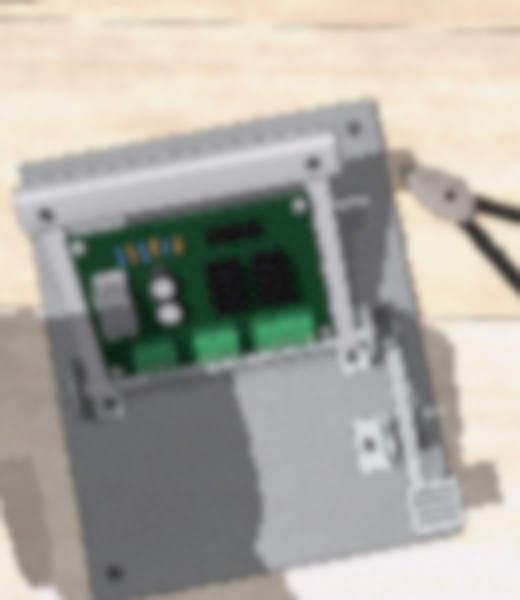

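Scene crop shows tab centre at (109,407), rail holes at (197,61) and (336,176), plate corners (105,527) and (440,328). Top crop: tab at (437,504), rail holes (45,215) and (314,162).

Run:
```python
from h import *
t=lambda u,v:np.array([185+u/4,140+v/4]); s=lambda u,v:np.array([185+u/3,110+v/3])
def tri(a,b):
    f=lambda X:np.concatenate([proj('scene',[X])[0]-a,proj('top',[X])[0]-b])
    o=least_squares(f,[500,-200,80]);return np.round(o.x,1),np.round(o.fun,1)
for n,a,b in(('tab',s(109,407),t(437,504)),('holeL',s(197,61),t(45,215)),('holeR',s(336,176),t(314,162)),('plateFR',s(440,328),t(378,100)),('plateNR',s(105,527),t(465,530)),
 ('screwFR',s(411,320),t(353,129))): print(n,*tri(a,b))
R=cv2.Rodrigues(np.array(C['scene'][3]))[0];print('cam',-R.T@C['scene'][4])
```

```text
tab [ 437.1 -252.7   86. ] [ 0.2 -0.  -0.1  0.2]
holeL [578.8 -49.  134.2] [-0.  0.  0. -0.]
holeR [ 608.5 -184.5  135.3] [ 0.3 -0.1 -0.1  0.3]
plateFR [ 671.8 -216.7    9.9] [ 0.7 -0.1 -0.3  0.8]
plateNR [ 421.8 -272.4    9.8] [ 0.4 -0.  -0.2  0.5]
screwFR [ 656.2 -203.2   10.8] [-0.2  0.   0.1 -0.3]
cam [ 269.29891739 -810.67827021  756.8232851 ]
```

Emit:
move_arm([
  [[0,-1,0],0,-1],
  [[0,-1,0],0,-1],
  [[0,-1,0],0,-1],
  [[0,-1,0],0,-1],
  [[0,-1,0],0,-1],
  [[0,-1,0],0,-1],
  [[0,-1,0],0,-1],
  [[0,-1,0],0,-1],
  [[0,-1,-0.4],0,-1],
  [[0,-1,-0.6],0,-1],
  [[0,-0.9,-0.7],0,-1],
  [[0,-0.7,-0.8],0,-1],
  [[0.07,0,-0.6],0,-1],
  [[0,0,-0.4],0,-1],
  [[0,0,0],0,-1],
  [[0,0,0],0,-1],
])

```text
t: 4.87
eef_pos: [433.2, -256.2, 302.7]
tcp_rot: [-3.141, 0.001, 0.218]
ft_force: [-0.1, 1.0, -0.1]
opening: 0.002
grip_force: 0.0
```

Tip at z 113. I'll correct y by 3 mm and x by 1 mm, go down to about 95, then press slowly.

Emit:
move_arm([
  [[0.03,0.1,-0.2],0,-1],
  [[0,0,-0.2],0,-1],
  [[0,0,-0.2],0,-1],
  [[0,0,-0.1],0,-1],
  [[0,0,-0.1],0,-1],
  [[0,0,0],0,-1],
])

```text
t: 5.37
eef_pos: [434.9, -251.8, 278.4]
tcp_rot: [-3.141, 0.0, 0.22]
ft_force: [-0.6, -0.0, 1.7]
opening: -0.002
grip_force: 0.6
```

Emit:
move_arm([
  [[0,0,-0.1],0,-1],
  [[0,0,-0.1],0,-1],
  [[0,0,0],0,-1],
])

```text
t: 5.62
eef_pos: [434.8, -251.8, 272.4]
tcp_rot: [-3.141, 0.0, 0.22]
ft_force: [0.6, -0.1, -0.1]
opening: 0.005
grip_force: 0.0
```

Emit:
move_arm([
  [[0,0,-0.1],0,-1],
  [[0,0,-0.1],0,-1],
  [[0,0,0],0,-1],
])

```text
t: 5.87
eef_pos: [435.0, -251.9, 266.5]
tcp_rot: [3.141, -0.0, 0.22]
ft_force: [0.6, 0.2, 4.5]
opening: 0.006
grip_force: 2.0
```

Emit:
move_arm([
  [[0,0,-0.1],0,-1],
  [[0,0,0],0,-1],
])

```text
t: 6.03
eef_pos: [435.1, -251.8, 265.1]
tcp_rot: [3.14, -0.002, 0.22]
ft_force: [-3.8, 4.7, 27.3]
opening: 0.004
grip_force: 12.9
```

Emit:
move_arm([
  [[0,0,-0.1],0,-1],
  [[0,0,0],0,-1],
])

```text
t: 6.2
eef_pos: [435.2, -251.8, 263.9]
tcp_rot: [3.139, -0.003, 0.22]
ft_force: [-8.8, 8.6, 53.1]
opening: 0.006
grip_force: 26.7
```

The hard stop is reached at the predicted depth. Lifting off and swinging left to verify.

Emit:
move_arm([
  [[0,0,0.5],0,-1],
  [[0,0,0.9],0,-1],
  [[0,0,1],0,-1],
  [[0,0,1],0,-1],
  [[0,0.5,0.9],0,-1],
  [[0,0.8,0.5],0,-1],
  [[0,1,0],0,-1],
  [[0,1,0],0,-1],
  [[0,1,0],0,-1],
  [[0,1,0],0,-1],
  [[0,1,0],0,-1],
  [[0,1,0],0,-1],
  [[0,1,0],0,-1],
  [[0,1,0],0,-1],
  [[0,1,0],0,-1],
  [[0,1,0],0,-1],
  [[0,0,0],0,-1],
])

```text
t: 7.62
eef_pos: [434.5, 90.6, 404.7]
tcp_rot: [-3.141, -0.0, 0.223]
ft_force: [0.0, -0.8, 0.3]
opening: 0.001
grip_force: 0.0
```

Run:
```python
from cell import env, read_camera
import cv2,numpy as np
p=read_camera("scene");im=p["image"][:,:,::-1].copy();c=im[110:310,185:335]
c0=cv2.imread('pics/scene3.png')[110:310,185:335]
cv2.imwrite('pics/b.png',cv2.resize(np.hstack([c0,c]),(800,533),interpolation=2))
```

```text
(no output)
```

View pics/b.png

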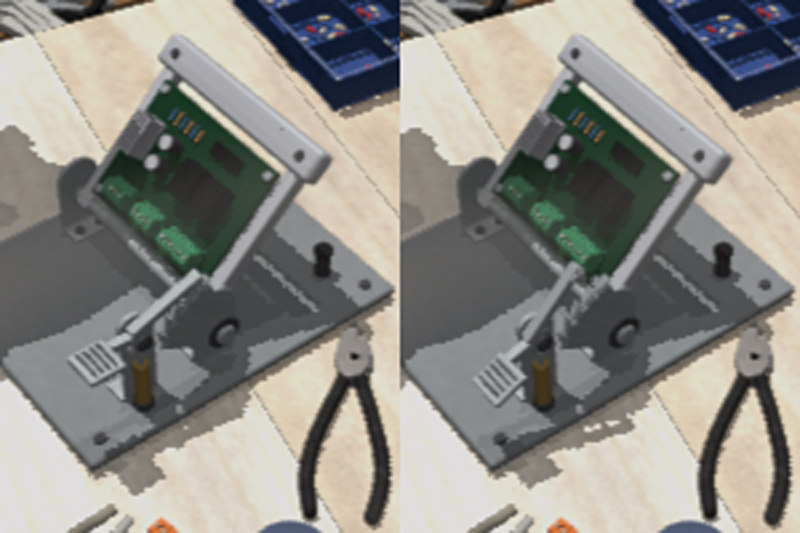

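Right half: the tab has sunk and the pawl is lifted clear of the teeth; the frame is still up. Next, the rail: hover above its far edge.

Emit:
move_arm([
  [[0.72,-0.85,0],0,-1],
  [[0.72,-0.85,0],0,-1],
  [[0.72,-0.85,0],0,-1],
  [[0.72,-0.85,0],0,-1],
  [[0.72,-0.85,0],0,-1],
  [[0.72,-0.85,0],0,-1],
  [[0.72,-0.85,0],0,-1],
  [[0.72,-0.85,0],0,-1],
  [[0,0,-0.4],0,-1],
  [[0,0,-0.6],0,-1],
  [[0,0,-0.6],0,-1],
  [[0,0,-0.3],0,-1],
  [[0,0,0],0,-1],
  [[0,0,0],0,-1],
])

```text
t: 8.83
eef_pos: [607.7, -117.4, 347.8]
tcp_rot: [-3.141, 0.0, 0.219]
ft_force: [-0.0, 0.5, 0.0]
opening: 0.008
grip_force: 0.0
```

Emit:
move_arm([
  [[0,0.1,-0.2],0,-1],
  [[0,0,-0.15],0,-1],
  [[0,0,-0.1],0,-1],
  [[0,0,-0.1],0,-1],
  [[0,0,-0.1],0,-1],
  [[0,0,0],0,-1],
])

```text
t: 9.33
eef_pos: [609.1, -113.4, 330.4]
tcp_rot: [3.139, -0.008, 0.22]
ft_force: [7.2, 3.5, 11.0]
opening: 0.005
grip_force: 5.4
```

Emit:
move_arm([
  [[0,0,0.2],0,-1],
  [[-0.27,-0.06,0],0,-1],
  [[0,0,-0.1],0,-1],
  [[0,0,-0.1],0,-1],
  [[0,0,0],0,-1],
])

```text
t: 9.75
eef_pos: [599.8, -115.6, 328.5]
tcp_rot: [3.141, -0.003, 0.219]
ft_force: [3.6, 2.9, 5.6]
opening: 0.005
grip_force: 3.0
```

Emit:
move_arm([
  [[0.08,0.02,-0.1],0,-1],
  [[0.08,0.02,-0.1],0,-1],
  [[0,0,0],0,-1],
])

```text
t: 10.0
eef_pos: [605.0, -114.3, 322.3]
tcp_rot: [3.141, -0.003, 0.22]
ft_force: [3.5, 1.6, 5.5]
opening: 0.004
grip_force: 2.7
```

Emit:
move_arm([
  [[0.08,0.017,-0.1],0,-1],
  [[0.08,0.017,-0.1],0,-1],
  [[0.08,0.017,-0.1],0,-1],
  [[0.07,0.016,-0.1],0,-1],
  [[0.07,0.016,-0.1],0,-1],
  [[0,0,0],0,-1],
])

```text
t: 10.5
eef_pos: [616.2, -111.9, 306.9]
tcp_rot: [3.141, -0.001, 0.22]
ft_force: [2.7, 0.7, 3.8]
opening: 0.005
grip_force: 1.5
```

Emit:
move_arm([
  [[0.06,0.013,-0.1],0,-1],
  [[0.06,0.013,-0.1],0,-1],
  [[0.06,0.013,-0.1],0,-1],
  [[0.05,0.011,-0.1],0,-1],
  [[0.05,0.011,-0.1],0,-1],
  [[0.05,0.011,-0.1],0,-1],
  [[0.05,0.011,-0.1],0,-1],
  [[0.04,0.01,-0.1],0,-1],
  [[0.04,0.01,-0.1],0,-1],
  [[0.04,0.01,-0.1],0,-1],
  [[0,0,0],0,-1],
])

```text
t: 11.42
eef_pos: [630.7, -108.5, 276.4]
tcp_rot: [-3.141, 0.001, 0.22]
ft_force: [0.5, -1.2, 1.0]
opening: 0.006
grip_force: 0.4
```

Emit:
move_arm([
  [[0.03,0.007,-0.1],0,-1],
  [[0.03,0.007,-0.1],0,-1],
  [[0.03,0.007,-0.1],0,-1],
  [[0.02,0.004,-0.1],0,-1],
])

```text
t: 11.75
eef_pos: [633.9, -107.8, 264.8]
tcp_rot: [-3.141, 0.001, 0.22]
ft_force: [0.3, -0.4, 2.8]
opening: 0.006
grip_force: 1.1
```

Emit:
move_arm([
  [[0.02,0.004,-0.1],0,-1],
  [[0.02,0.004,-0.1],0,-1],
  [[0.02,0.004,-0.1],0,-1],
  [[0.01,0.002,-0.1],0,-1],
  [[0,0,0],0,-1],
])

```text
t: 12.17
eef_pos: [636.2, -107.3, 252.6]
tcp_rot: [-3.141, 0.0, 0.22]
ft_force: [-0.4, -0.2, -0.7]
opening: 0.005
grip_force: 0.0
```

Emit:
move_arm([
  [[0,0,-0.1],0,-1],
  [[0,0,-0.1],0,-1],
  [[0,0,-0.1],0,-1],
  [[0,0,0],0,-1],
])

```text
t: 12.5
eef_pos: [636.2, -107.4, 243.7]
tcp_rot: [3.142, 0.0, 0.22]
ft_force: [-0.2, -0.1, -0.5]
opening: 0.006
grip_force: 0.0
```

Emit:
move_arm([
  [[0,0,-0.07],0,-1],
  [[0,0,-0.05],0,-1],
  [[0,0,0],0,-1],
])

```text
t: 12.75
eef_pos: [636.1, -107.4, 242.3]
tcp_rot: [3.141, -0.001, 0.22]
ft_force: [-5.2, 1.6, 15.8]
opening: 0.005
grip_force: 8.7
```

It stops at tip z 52.3, as expected for the flat frame. Lifting away and checking.

Emit:
move_arm([
  [[0,0,0.3],0,-1],
  [[0,0,0.8],0,-1],
  [[0,0,1],0,-1],
  [[0,0,1],0,-1],
  [[0,0,1],0,-1],
  [[-0.3,0.5,0.7],0,-1],
  [[-0.6,0.8,0],0,-1],
  [[-0.7,1,0],0,-1],
  [[-0.7,1,0],0,-1],
  [[-0.7,1,0],0,-1],
  [[-0.7,1,0],0,-1],
  [[-0.7,1,0],0,-1],
  [[0,0,0],0,-1],
])

```text
t: 13.83
eef_pos: [500.8, 85.0, 384.8]
tcp_rot: [-3.141, 0.002, 0.223]
ft_force: [0.7, 0.6, 0.8]
opening: 0.005
grip_force: 0.0
```

Run:
```python
from cell import env, read_camera
import cv2,numpy as np
c=read_camera("scene")["image"][:,:,::-1][110:340,175:345]
d=cv2.convertScaleAbs(read_camera("top")["image"][:,:,::-1][125:330,170:380],alpha=1.6)
cv2.imwrite('pics/c.png',np.hstack([cv2.resize(c,(370,500),interpolation=2),cv2.resize(d,(430,500),interpolation=2)]))
```

```text
(no output)
```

View pics/c.png

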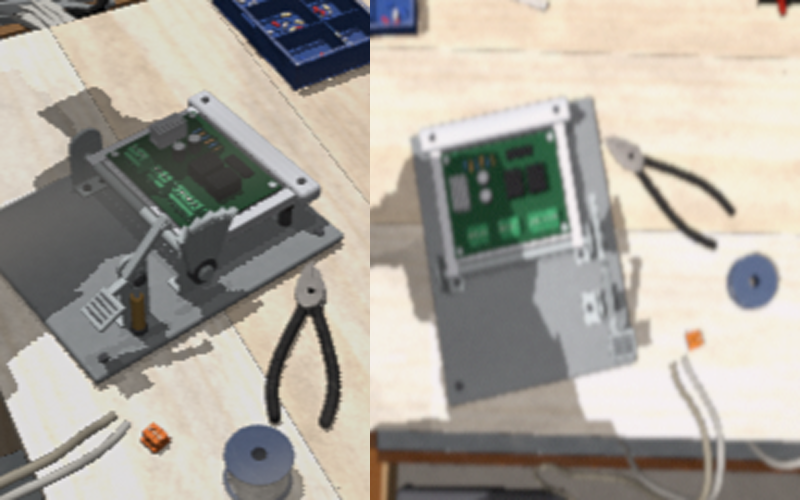

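The frame looks flat on the stops (rail holes in the left crop at (207,98) and (303,190), in the right crop at (432,137) and (567,115)), the pawl is out and the loose things haven't moved. I'll check the rail height, then hand in.

Run:
```python
from h import *
from cell import env
s=lambda u,v:np.array([175+u*170/370,110+v*.46]); t=lambda u,v:np.array([170+(u-370)*210/430,125+v*.41])
Z=[]
for a,b in((s(207,98),t(432,137)),(s(303,190),t(567,115))):
    o=least_squares(lambda X:np.concatenate([proj('scene',[X])[0]-a,proj('top',[X])[0]-b]),[600,-100,50]);print(o.x.round(1),o.fun.round(1));Z.append(o.x[2])
if np.mean(Z)<57: print(env.job_done())
```

```text
[622.3 -40.1  52. ] [-0.3  0.   0.1 -0.3]
[ 645.6 -187.5   52.8] [ 0. -0. -0.  0.]
the job is handed in; nothing more can be done
None
```

The job is handed in, with no verdict returned: the pawl was pressed out and stayed out, the frame lies flat on its stops (rail measured at 52 mm), and the loose things look unmoved.

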